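# Clear the top dispensing tray and peel it off its sticky stack

## Task

Take the vial out of the top tray of the stack and stand it upright in the rack nest that fits its body snugly, letting go of it. Then peel the top tray off the sticky stack: lift it by its pull tab so that this corner comes up first while the opposite corner still rests in the stack, then take it right off and finish holding it up, level and right way up, well clear above the stack (about a hand's breadth or more). Leave the rest of the stack standing where it is and leave the other things on the worktop alone; the program ends while the gripper still holds the tray.

Things in the scene. Friction and masses are not known exactly. Their poses are not given: they have to be found in the camera images.
- vial: amber screw-cap vial standing in the top tray, 66 mm tall; body 38 mm across up to 46 mm height, white cap 42 mm across above that; about 30 g. Origin: centre of its underside, z up its axis.
- rack: aluminium block 66 x 160 x 36 mm (x, y, z), fixed to the worktop. Origin: centre of its underside, z up. Along its y axis three blind round nests, 22 mm deep, mouths in the top face (z = 36 mm): 35 mm across at y = -52 mm, 41 mm across at y = -6 mm (fits the amber vial), 51 mm across at y = +46 mm (much too wide for it).
- rack_hole1 (a point): centre of the mouth of the 41 mm nest, the middle one, on the rack's top face, 36 mm above the worktop; axes as the rack's. A vial standing in it has its underside 22 mm lower.
- top_tray: top tray, loose, grey plastic, 50 g: rim 166 x 120 mm outside (x, y), rim bars 8 mm wide and 8 mm tall (z = 16 to 24 mm), walls sloping in to a flat floor 128 x 82 mm, its upper face at z = 2 mm. Origin: centre of the floor's underside, z up. While nested: origin 24 mm above the stack's origin, same axes; only the rim shows above the stack.
- tab_grip (a point): where to pinch the top tray's pull tab: (-94, 71, 21) mm in the tray's frame, mid thickness; axes as the tray's. The tab is a flat tongue 26 mm wide, 5 mm thick, sticking out 28 mm from the (-x, +y) corner along (-1, +1); pinch it across its width (fingers closing along the tray's (1, 1)). Free space beneath it down to the worktop.
- top_far_corner (a point): corner of the top tray's rim underside diagonally across from the tab, at (83, -60, 16) mm in the tray's frame.
- stack: the rest: three nested trays like the top one, one loose piece of 0.92 kg, 40 mm tall, tabs at its (+x, -y) corner. Origin: centre of underside, z up, x along the long side. Four black sprung rubber pads on its short sides (x = +-85, y = +-28 mm, reaching to z = 47.5 mm) cling to the top tray's rim: each holds it down with about 1.7 N until that part has risen 7 mm; then it is free.
- stack_far_corner (a point): corner of the stack's top rim face under the top tray's far corner, at (83, -60, 40) mm in the stack's frame; the two coincide while nested.
- small_vial: bystander: white vial 37 mm across, 60 mm tall, standing on the worktop; origin centre of underside. Leave alone.
- pill_bottle: bystander: white bottle 54 mm across, 85 mm tall, standing on the worktop; origin centre of underside. Leave alone.
- staples: bystander: small carton 36 x 62 x 30 mm on the worktop; origin centre of underside. Leave alone.

How it is judged (in metres and radians):
On the way, in this order (a step that is already met when the one before it is completed fails the run):
1. the vial stands upright down in the matching 41 mm nest and is let go (horizontal distance between vial and rack_hole1 below 0.005 m and z of vial in the frame of rack_hole1 below -0.017 m and angle between vial's own z axis and vertical below 0.12 rad and contact force between the fingers and vial below 0.05 N), for 0.2 s.
2. the top tray is tilted up by its tab corner by more than 0.1 rad while its opposite corner is still within 12 mm of its place in the stack (angle between top_tray's own z axis and vertical above 0.1 rad and distance between top_far_corner and stack_far_corner below 0.012 m and z of tab_grip in the frame of stack above 0.058 m and contact force between the fingers and top_tray above 0.5 N), for 0.05 s.
At the end, for the whole second after the job is handed in: Gripper holds the top tray still, origin >= 100 mm above the stack's, level within 0.3 rad, not touching stack, rack or vial; the rest of the stack flat, within 30 mm of its start; the vial released, upright (0.12 rad) in the 41 mm nest, within 5 mm of centre, at least 17 mm deep (all of step 1 and z of top_tray in the frame of stack above 0.1 m and angle between top_tray's own z axis and vertical below 0.3 rad and contact force between the fingers and top_tray above 0.5 N and contact force between top_tray and stack below 0.05 N and contact force between top_tray and rack below 0.05 N and contact force between top_tray and vial below 0.05 N and linear speed of top_tray below 0.05 m/s and angle between stack's own z axis and vertical below 0.05 rad and height (world z) of stack below 0.004 m and distance of stack from where it was at the start of the episode below 0.03 m); the arm keeps its last pose, push and grip.
It fails at once if the rest of the stack is lifted, tipped or dragged (origin 15 mm up, 0.12 rad or 40 mm) (height (world z) of stack above 0.015 m or angle between stack's own z axis and vertical above 0.12 rad or distance of stack from where it was at the start of the episode above 0.04 m).
It fails at once if a bystander is pushed more than 30 mm (distance of any of small_vial, pill_bottle, staples from where it was at the start of the episode above 0.03 m).
It also fails if it takes over 56 s, if anything falls off the work surface, if the arm or the gripper's body presses on something with over 40 N, if the wrist force passes 120 N, or if a joint passes its speed limit or range.

## Robot

A 6-joint arm with a two-finger parallel gripper is mounted at the origin on a cart in front of the work surface, level with it; the furniture and walls round the work are solid. World frame = base frame: x ahead of the robot, y to its left, z up, the work surface at z = 0. Lengths are in mm, angles in degrees, forces in N, time in s.
With the tool pointing down it reaches from about 325 to 925 mm from the base axis. Payload 3.1 kg.
Tool frame: the origin (TCP) lies at the very end of the fingers, on their centre line; the grasp point (between the pads) lies grasp_offset behind it (grasp_offset is the distance from the TCP to the grasp point, in mm); z points along the fingers, y is the line along which they close (so a half turn about z gives the same grasp; the last joint's range is limited). The gripper opens to 85 mm and grips with 20 to 120 N. Pads are 22 mm wide; open, the fingers measure 114 mm over their backs; the gripper's body (76 mm by 85 mm) begins 54 mm behind the grasp point. The pads swing forward as they close: fully open they stand 13 mm farther back than shut.
Start: joints at [-78.908, 12.427, 92.441, -0, 75.132, -6.429], TCP at [188.181, -596.009, 231.3] pointing down, gripper open.
Joint ranges: [-157.48, 157.48], [-44.54, 120.13], [17.64, 146.25], [-64.5, 244.5], [7.68, 150.69], [-147.95, 147.95]. Speed limits (degrees/s): [159.86, 159.86, 180, 180, 180, 180].

## Interface

Orientations are given as [roll, pitch, yaw] about the fixed x, y, z axes, in that order (R = Rz(yaw) Ry(pitch) Rx(roll)).
In Python, from station import * gives the robot as it stands. Calls block until the motion is done:
- goto(position, orientation): joint-space move of the TCP to a pose.
- move_l(position, attitude=None, speed=150): straight line of the TCP; attitude=None keeps the orientation; speed is the mean speed in mm/s.
- move_j(angles): joint-space move.
- grip(opening, squeeze=None): finger opening in mm; squeeze is the grip in N (None keeps the last); returns when the fingers have stopped.
- wait(seconds).
- solve_ik(position, orientation): joint angles nearest the present ones, or None.
- get_obs(): the state.
- get_image(name): name is "side" or "top"; returns the picture (420x560x3 uint8, red, green, blue); there is no depth.
- get_calibration(name): a dict with "fx", "fy", "cx", "cy" (pixels), "R" (3x3) and "t" (3): a world point X has camera coordinates R X + t. Camera axes: x right, y down, z forward; pixel columns grow to the right and rows downward; lengths in mm; the calibration is good to about 2 mm. A picture is of the moment at which its call begins. get_calibration takes no time and is no camera call.
A pose or a line that the arm cannot do raises Unreachable and nothing moves.
- sign_off(): hands the job in; it is judged then, once.
Trained networks look in the newest picture that a camera, given by its name, has taken for a name from the list of things; names that differ only in an ending like _2 or _b are one class to them, and where a whole thing is asked for, a point or a joint stands for the part that bears it (a point fixed in the world has none). Each returns a list of dicts, best first, with "score" (0 to 1); they miss things now and then, are a little off and sometimes report something else, mostly with a low value. They report only what shows in the picture. A call takes as long as a camera call.
- spot_in(name, camera): "extent" ([centre column, centre row, width, height] in pixels, round what is visible of it).
- regions_of(name, camera): "region" (420x560 bool, what is visible of it) and "extent" ([centre column, centre row, width, height] in pixels, round what is visible of it).
The state is a dict: "t": time; "joint_pos": joint angles; "qvel": joint speeds; "effort": joint torques, N m; "tcp_pos": TCP position; "ee_rot": TCP orientation; "wrist_force": force on the tool from outside, world axes, zero at the start; "moment": the same for the moment, N m; "grip_width": finger opening in mm; "grip_force": force on a finger pad.
Only numpy, scipy, OpenCV 4.12 (cv2) and the standard library are available. Lean on these libraries where they do the work, as an engineer would, in place of code of your own. Each camera call takes 0.05 s, during which the arm holds its last target. There are 200 camera calls.

## Working session

There is one attempt and no reset: what is moved stays moved. The work goes in short steps, each a Python script; the robot and the scene stay as the last script left them, time stands still between calls to the robot, and variables do not carry over. Pictures are saved under pics/ and viewed, at most 10 in all, crops included, and the job is handed in when it is done.

```bash
ls; mkdir -p pics
cat > h.py <<'E'
from station import *
import numpy as np, cv2
E
python3 - <<'E'
from h import *
o=get_obs(); print({k:o[k] for k in('t','tcp_pos','ee_rot','grip_width')})
try: print(grasp_offset)
except Exception as e: print(e)
for c in('side','top'):
    im=get_image(c); cv2.imwrite(f'pics/{c}0.png',im[:,:,::-1]); K=get_calibration(c); print(c,K)
    for n in['vial','rack','top_tray','stack','small_vial','pill_bottle','staples']:
        r=regions_of(n,c)
        print(n,[(round(float(a['score']),2),np.round(a['extent']).tolist(),int(a['region'].sum())) for a in r[:3]])
        if r: np.save(f'pics/{c}_{n}.npy',r[0]['region'])
E
```

```text
pics
{'t': 0.0, 'tcp_pos': array([ 188.02158   , -595.20047193,  229.96037887]), 'ee_rot': array([-1.79864083e+02, -1.48746674e-02,  1.75211815e+01]), 'grip_width': 85.34373147673608}
18.700000000000003
side {'fx': 495.7095057534858, 'fy': 495.7095057534858, 'cx': 280.28951257606593, 'cy': 209.92463451025247, 'R': array([[-0.9735475 , -0.22745059,  0.02171396],
       [-0.11699463,  0.41461385, -0.90244535],
       [ 0.19625882, -0.88111383, -0.43025677]]), 't': array([ 584.46846624,  136.90154871, 1018.32492693])}
vial [(0.81, [293.0, 234.0, 18.0, 34.0], 589), (0.58, [305.0, 250.0, 100.0, 43.0], 2177), (0.57, [243.0, 207.0, 17.0, 26.0], 335)]
rack [(0.95, [333.0, 203.0, 24.0, 37.0], 962)]
top_tray [(0.96, [304.0, 249.0, 97.0, 39.0], 2188)]
stack [(0.86, [299.0, 248.0, 88.0, 54.0], 992)]
small_vial [(0.85, [241.0, 208.0, 18.0, 25.0], 351), (0.25, [269.0, 184.0, 23.0, 35.0], 640)]
pill_bottle [(0.44, [305.0, 249.0, 100.0, 46.0], 2184)]
staples [(0.79, [200.0, 266.0, 33.0, 32.0], 629), (0.3, [305.0, 248.0, 99.0, 42.0], 2200)]
top {'fx': 434.1099670001148, 'fy': 434.1099670001148, 'cx': 286.8086717279213, 'cy': 208.38327816252976, 'R': array([[ 0.08016757, -0.99678073,  0.00115478],
       [-0.97449795, -0.07861893, -0.21017328],
       [ 0.20958747,  0.01572375, -0.97766347]]), 't': array([ -68.86560185,  589.97455985, 1029.71403509])}
vial [(0.71, [249.0, 221.0, 21.0, 22.0], 280)]
rack [(0.85, [347.0, 253.0, 67.0, 31.0], 1769)]
top_tray []
stack [(0.61, [253.0, 224.0, 55.0, 74.0], 221), (0.56, [223.0, 159.0, 27.0, 34.0], 406)]
small_vial [(0.54, [310.0, 167.0, 16.0, 16.0], 199)]
pill_bottle [(0.68, [362.0, 185.0, 20.0, 24.0], 407)]
staples [(0.72, [223.0, 160.0, 21.0, 24.0], 367)]
```

Run:
```python
import cv2
a=cv2.imread('pics/side0.png')[150:300,180:380]; b=cv2.imread('pics/top0.png')[130:280,200:400]
cv2.imwrite('pics/side0c.png',cv2.resize(a,None,fx=4,fy=4,interpolation=cv2.INTER_CUBIC))
cv2.imwrite('pics/top0c.png',cv2.resize(b,None,fx=4,fy=4,interpolation=cv2.INTER_CUBIC))
```

```text
(no output)
```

View pics/side0c.png

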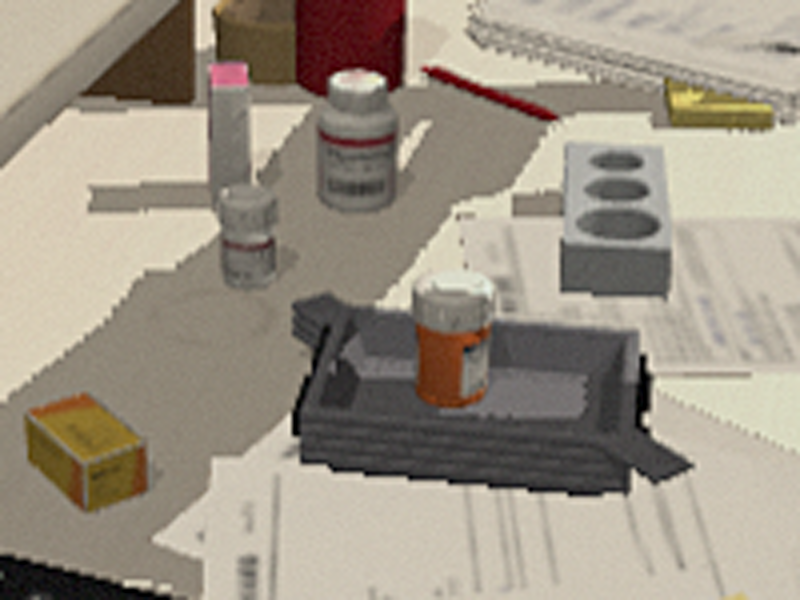

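View pics/top0c.png

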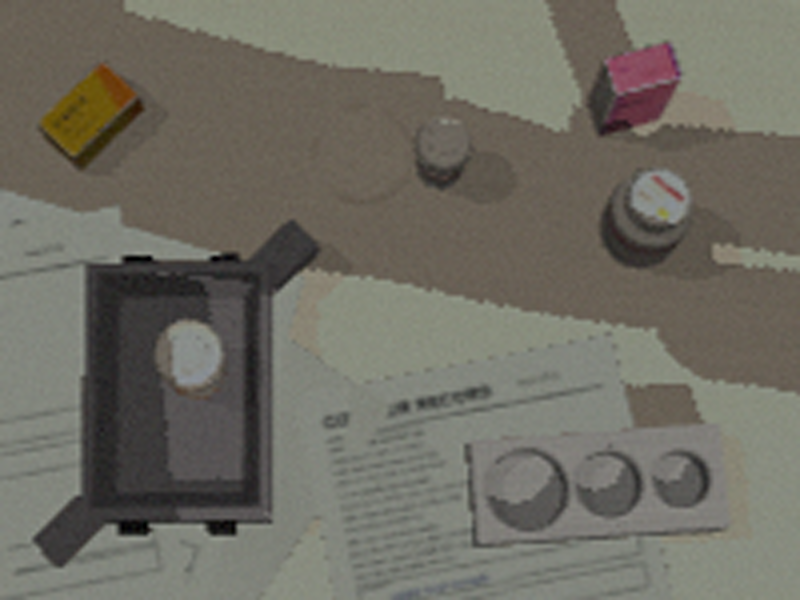

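```bash
cat > fit.py <<'E'
import numpy as np, cv2
from scipy.optimize import minimize
S=4
def proj(K,P):
    c=P@np.array(K['R']).T+np.array(K['t']); return np.c_[K['fx']*c[:,0]/c[:,2]+K['cx'],K['fy']*c[:,1]/c[:,2]+K['cy']]
def place(P,x,y,z,yaw):
    c,s=np.cos(yaw),np.sin(yaw); return P@np.array([[c,-s,0],[s,c,0],[0,0,1]]).T+[x,y,z]
def box(x0,x1,y0,y1,z0,z1): return np.array([[a,b,c] for a in(x0,x1) for b in(y0,y1) for c in(z0,z1)],float)
def cyl(r,z0,z1):
    t=np.linspace(0,2*np.pi,36,endpoint=False); return np.array([[r*np.cos(a),r*np.sin(a),z] for z in(z0,z1) for a in t])
def tab(z0,z1,sg=1):
    d=np.array([-1,1])/2**.5;n=np.array([1,1])/2**.5;c=np.array([-83,60])
    return np.array([[*(sg*(c+d*a+n*b)),z] for a in(-8,28) for b in(-13,13) for z in(z0,z1)])
TRAY=[box(-83,83,-60,60,16,24),tab(18.5,23.5)]
STACK=[box(-83,83,-60,60,16-24,16)]+[tab(z,z+5,-1) for z in(-5.5,2.5,10.5)]+[box(-86.5,86.5,s*28-9,s*28+9,-4,23.5) for s in(-1,1)]
RACK=[box(-33,33,-80,80,0,36)]
VIAL=[cyl(19,0,46),cyl(21,46,66)]
def render(K,parts,p,shape=(420,560)):
    m=np.zeros((shape[0]*S,shape[1]*S),np.uint8)
    for P in parts:
        q=(proj(K,place(P,*p))+.5)*S
        cv2.fillConvexPoly(m,cv2.convexHull(np.round(q*16).astype(np.int32)),255,shift=4)
    return cv2.resize(m,(shape[1],shape[0]),interpolation=cv2.INTER_AREA)/255.
def fit(views,p0,free,steps):
    p0=np.array(p0,float)
    def full(v): p=p0.copy(); p[free]=v*np.array(steps)+p0[free]; return p
    def cost(v):
        p=full(v); return sum(np.abs((render(K,parts,p)-m)[~ign]).sum() for K,parts,m,ign in views)
    best=None
    for r in range(3):
        s=np.vstack([np.zeros(len(free)),np.eye(len(free))*(1 if r%2==0 else -1)]) if best is None else np.vstack([best.x,best.x+np.eye(len(free))*(-.5)**r])
        best=minimize(cost,s[0],method='Nelder-Mead',options=dict(initial_simplex=s,maxfev=150,xatol=.01,fatol=.3))
    return full(best.x),best.fun
E
cat > m1.py <<'E'
from station import get_calibration
from fit import *
K={c:get_calibration(c) for c in('side','top')}
M={(c,n):np.load(f'pics/{c}_{n}.npy') for c in K for n in('vial','rack')}
M['side','tray']=np.load('pics/side_top_tray.npy')
top=cv2.imread('pics/top0.png'); dark=(top.max(2)<95).astype(np.uint8); 
dark[:,:215]=dark[:,:205]*0 if 0 else dark[:,:215]
box_=np.zeros_like(dark); box_[180:275,203:285]=1; dark&=box_
dark=cv2.morphologyEx(dark,cv2.MORPH_OPEN,np.ones((2,2),np.uint8))
cs=cv2.findContours(dark,cv2.RETR_EXTERNAL,cv2.CHAIN_APPROX_NONE)[0]; c=max(cs,key=cv2.contourArea)
tm=np.zeros_like(dark); cv2.drawContours(tm,[c],-1,1,-1); print('topmask',tm.sum(),cv2.boundingRect(c))
def dil(m): return cv2.dilate(m.astype(np.uint8),np.ones((3,3)))>0
no=np.zeros((420,560),bool)
def ray(c,u,v,z):
    k=K[c];R=np.array(k['R']);d=R.T@[(u-k['cx'])/k['fx'],(v-k['cy'])/k['fy'],1];o=-R.T@np.array(k['t']);return o+d*(z-o[2])/d[2]
t0=ray('top',244.5,228,48); r0=ray('top',350,251,36); v0=ray('top',247.5,219,92)
res={}
out=[('tray',[t0[0],t0[1],24,0.02],lambda:[(K['side'],TRAY,M['side','tray'],dil(M['side','vial'])),(K['top'],TRAY+STACK,tm,no)]),
 ('rack',[r0[0],r0[1],0,0.02],lambda:[(K[c],RACK,M[c,'rack'],no) for c in K]),
 ('vial',[v0[0],v0[1],26,0],lambda:[(K[c],VIAL,M[c,'vial'],no) for c in K])]
for n,p0,f in out:
    st=[6,6,6,.06]
    fr=[0,1,2] if n=='vial' else [0,1,2,3]
    p,e=fit(f(),p0,fr,st[:len(fr)]); print(n,'both',np.round(p,3),round(e))
    for i,c in enumerate(('side','top')):
        q,e=fit([f()[i]],[*p[:2],{'tray':24,'rack':0,'vial':26}[n],p[3]],[0,1] if n=='vial' else [0,1,3],[4,4] if n=='vial' else [4,4,.04]); print('  ',c,np.round(q,3),round(e))
    res[n]=p
np.savez('res.npz',**res)
tiles=[]
for c,(x0,y0) in dict(side=(240,170),top=(202,175)).items():
    im=cv2.imread(f'pics/{c}0.png'); w,h=(120,105) if c=='side' else (180,105)
    f=4
    big=cv2.resize(im[y0:y0+h,x0:x0+w],None,fx=f,fy=f,interpolation=cv2.INTER_CUBIC)
    def dr(P,p,col):
        q=np.round(((proj(K[c],place(P,*p))-[x0,y0]+.5)*f)*8).astype(np.int32); cv2.polylines(big,[q],True,col,1,cv2.LINE_AA,3)
    b=lambda z,a=83,b=60:np.array([[-a,-b,z],[a,-b,z],[a,b,z],[-a,b,z]],float)
    dr(b(24),res['tray'],(0,255,0)); dr(tab(23.5,23.5)[[0,2,6,4]],res['tray'],(0,255,0)); dr(b(2,64,41),res['tray'],(0,255,255))
    dr(b(36,33,80),res['rack'],(0,0,255))
    for y,r in((-52,17.5),(-6,20.5),(46,25.5)): dr(cyl(r,36,36)[:36]+[0,y,0],res['rack'],(0,0,255))
    dr(cyl(21,66,66)[:36],res['vial'],(255,0,0)); dr(cyl(19,0,0)[:36],res['vial'],(255,0,0))
    cv2.imwrite(f'pics/ov_{c}.png',big)
E
python3 m1.py
```

```text
topmask 3517 (209, 186, 75, 87)
tray both [5.40248e+02 8.14510e+01 2.31410e+01 8.90000e-02] 302
   side [5.42065e+02 8.25090e+01 2.40000e+01 8.20000e-02] 108
   top [5.38948e+02 8.19150e+01 2.40000e+01 8.90000e-02] 141
rack both [ 5.04085e+02 -1.85492e+02  1.80100e+00  1.37000e-01] 162
   side [ 5.05371e+02 -1.90718e+02  0.00000e+00  1.26000e-01] 76
   top [ 5.04119e+02 -1.85644e+02  0.00000e+00  1.50000e-01] 60
vial both [558.044  74.035  22.311   0.   ] 108
   side [558.633  70.884  26.      0.   ] 84
   top [556.754  73.716  26.      0.   ] 23
```

View pics/ov_top.png

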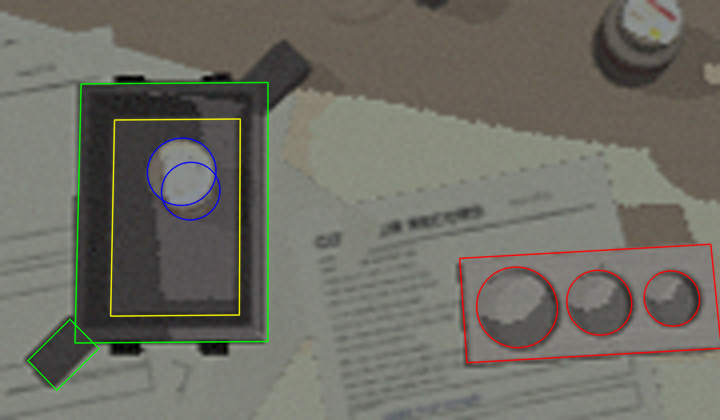

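View pics/ov_side.png

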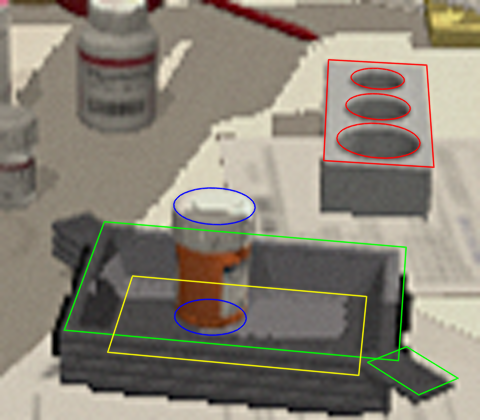

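Top view: tray rim at px ~(222–269, 196–261) with its tab lower left (~217,264), vial cap ~(247,218), middle nest ~(352,251). Side view: the tray tab is at ~(343,263) and the vial at ~(293,234). The overlays agree to about 2–3 mm, so I'm picking the vial.

Run:
```python
from h import *
D=[180,0,0]
def s(l): o=get_obs(); print(l,round(o['t'],2),np.round(o['tcp_pos'],1),np.round(o['ee_rot'],1),'w',round(o['grip_width'],1),'f',np.round(o['grip_force'],1),np.round(o['wrist_force'],1))
print(solve_ik([557.5,73,180],D),solve_ik([557.5,73,180],[180,0,180]))
goto([557.5,73,180],D); s('above')
move_l([557.5,73,58]); s('down')
grip(30,25); s('grip')
move_l([557.5,73,125]); s('lift')
a=0.14; n=np.array([504.2,-186.5])+[6*np.sin(a),-6*np.cos(a)]; print(n)
goto([*n,125],D)
move_l([*n,83]); wait(.3); s('over nest')
for c in('side','top'):
    im=get_image(c); cv2.imwrite(f'pics/{c}1.png',im[:,:,::-1])
    for k in('vial','rack'):
        r=regions_of(k,c); print(c,k,[(round(float(q['score']),2),np.round(q['extent'],1).tolist()) for q in r[:2]])
        np.save(f'pics/{c}1_{k}.npy',r[0]['region'])
a=cv2.imread('pics/side1.png')[150:250,285:385]; b=cv2.imread('pics/top1.png')[200:300,300:400]
cv2.imwrite('pics/n1.png',cv2.resize(np.hstack([a,b]),None,fx=4,fy=4,interpolation=cv2.INTER_CUBIC))
```

```text
[ 3.08211035e-01  7.69459586e+00  1.03664934e+02 -2.54444375e-14
  6.86404699e+01  9.03082110e+01] [  0.30821103   7.69459586 103.66493428   0.          68.64046986
 -89.69178897]
above 3.5 [557.8  72.3 180.1] [ 1.8e+02 -0.0e+00 -1.0e-01] w 85.4 f 0.0 [-0.1  0.7  0.1]
down 4.47 [558.5  72.9  59. ] [-1.8e+02 -1.0e-01 -0.0e+00] w 85.5 f 0.0 [ 0.1  0.2 -0.1]
grip 4.94 [558.3  73.1  59. ] [-1.8e+02 -1.0e-01  0.0e+00] w 41.5 f 25.2 [0.4 0.3 3.9]
lift 5.54 [556.9  73.  124.4] [ 1.8e+02  1.0e-01 -0.0e+00] w 41.5 f 25.4 [-0.6  0.2 -0.3]
[ 505.03725869 -192.44129598]
over nest 7.33 [ 505.9 -192.8   84.1] [ 1.799e+02 -1.000e-01  0.000e+00] w 41.4 f 25.4 [-0.1  0.3  0.6]
side vial [(0.81, [334.6, 180.9, 13.1, 25.4])]
side rack [(0.67, [333.8, 204.9, 26.3, 35.5]), (0.29, [306.1, 249.2, 97.5, 49.1])]
top vial []Traceback (most recent call last):
  File "<stdin>", line 16, in <module>
IndexError: list index out of range
```

Run:
```python
import cv2,numpy as np
a=cv2.imread('pics/side1.png')[150:250,285:385]; b=cv2.imread('pics/top1.png')[200:300,300:400]
cv2.imwrite('pics/n1.png',cv2.resize(np.hstack([a,b]),None,fx=4,fy=4,interpolation=cv2.INTER_CUBIC))
```

```text
(no output)
```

View pics/n1.png

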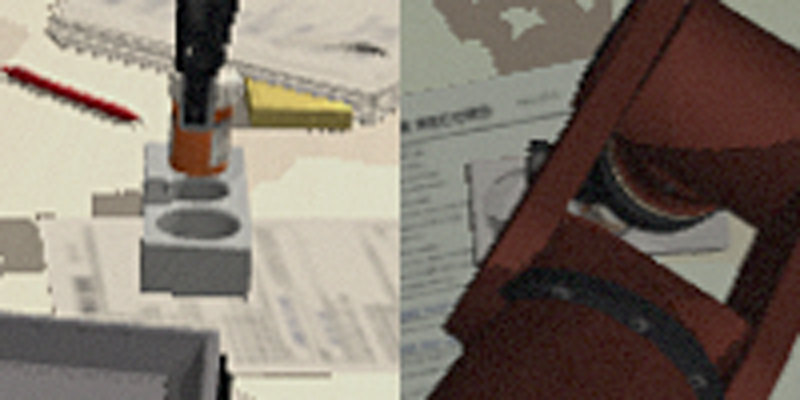

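Run:
```python
from h import *
n=np.array([505.04,-192.44])
def f(): return np.array(get_obs()['wrist_force'])
move_l([*n,74],speed=60); wait(.2); b=f(); print('bias',np.round(b,1))
z=74; off=np.zeros(2); tries=[(0,0)]+[(r*np.cos(t),r*np.sin(t)) for r in(1.5,3) for t in np.arange(8)*np.pi/4]
k=0
while z>47 and get_obs()['t']<25:
    z-=2; move_l([*(n+tries[k]),z],speed=40); d=f()-b
    print(z,k,np.round(d,1),round(get_obs()['tcp_pos'][2],1))
    if d[2]>4 and z>52:
        k+=1
        if k>=len(tries): break
        z=74; move_l([*(n+tries[k-1]),z],speed=80); 
        move_l([*(n+tries[k]),z],speed=80); z=70
    elif d[2]>6: break
o=get_obs(); print(o['t'],o['tcp_pos'],o['grip_width'])
im=get_image('side'); cv2.imwrite('pics/side2.png',im[:,:,::-1])
```

```text
bias [-0.8 -0.1 -0.3]
72 0 [-0.1  0.3 -0.2] 71.9
70 0 [ 0.6 -0.5  0.5] 69.8
68 0 [ 0.8 -0.  -0. ] 67.8
66 0 [ 1.  -0.1 -0.2] 65.9
64 0 [ 0.4 -0.4 -1.4] 63.9
62 0 [ 1.3 -0.5 -0.8] 62.0
60 0 [ 0.6 -2.5  0.4] 60.0
58 0 [ 1.7 -2.9  1.7] 58.0
56 0 [ 1.8 -3.3 -1. ] 56.0
54 0 [ 2.5 -3.2  0.6] 54.0
52 0 [ 1.5 -4.1  1. ] 52.0
50 0 [ 1.6 -4.7  1.6] 50.0
48 0 [ 2.6 -4.4  0.4] 47.9
46 0 [ 0.8 -2.7  6.2] 46.8
11.575 [ 505.69408632 -192.6052173    46.84477305] 41.44265523847938
```

```bash
python3 - <<'E'
from h import *
grip(70); wait(.2); p=get_obs()['tcp_pos']; move_l([p[0],p[1],170]); wait(.2)
o=get_obs(); print(o['t'],o['grip_width'],o['wrist_force'])
for c in('side','top'):
    im=get_image(c); cv2.imwrite(f'pics/{c}3.png',im[:,:,::-1])
    for k in('vial','top_tray','stack'):
        r=regions_of(k,c); print(c,k,[(round(float(q['score']),2),np.round(q['extent'],1).tolist(),int(q['region'].sum())) for q in r[:2]])
        if r: np.save(f'pics/{c}3_{k}.npy',r[0]['region'])
a=cv2.imread('pics/side3.png')[165:275,240:370]; b=cv2.imread('pics/top3.png')[175:285,200:270]
cv2.imwrite('pics/n3.png',cv2.resize(np.hstack([a,b]),None,fx=4,fy=4,interpolation=cv2.INTER_CUBIC))
E
cat > m3.py <<'E'
import sys; from station import get_calibration
from fit import *
K={c:get_calibration(c) for c in('side','top')}
no=np.zeros((420,560),bool)
top=cv2.imread('pics/top3.png'); dark=(top.max(2)<95).astype(np.uint8); b=np.zeros_like(dark); b[180:275,203:285]=1; dark&=b
dark=cv2.morphologyEx(dark,cv2.MORPH_OPEN,np.ones((2,2),np.uint8))
c=max(cv2.findContours(dark,cv2.RETR_EXTERNAL,cv2.CHAIN_APPROX_NONE)[0],key=cv2.contourArea); tm=np.zeros_like(dark); cv2.drawContours(tm,[c],-1,1,-1)
print(tm.sum())
V={'side':(K['side'],TRAY,np.load('pics/side3_top_tray.npy'),no),'top':(K['top'],TRAY+STACK,tm,no)}
for n,v in dict(both=list(V.values()),side=[V['side']],top=[V['top']]).items():
    fr=[0,1,2,3] if n=='both' else [0,1,3]
    p,e=fit(v,[540.2,81.5,24,.087],fr,[5,5,5,.05][:len(fr)] if n=='both' else [5,5,.05]); print(n,np.round(p,3),round(e))
E
python3 m3.py
```

```text
13.3917 70.18271051836064 [-0.44779354  0.73928257 -0.0658709 ]
side vial [(0.64, [335.2, 189.5, 13.2, 22.2], 325)]
side top_tray [(0.57, [304.6, 249.6, 99.0, 42.5], 2603), (0.21, [270.6, 185.1, 23.2, 34.3], 650)]
side stack [(0.7, [298.1, 247.8, 87.1, 53.5], 1068)]
top vial [(0.73, [353.0, 252.8, 16.3, 10.7], 149), (0.37, [222.2, 157.9, 22.4, 31.4], 401)]
top top_tray [(0.78, [238.9, 233.4, 57.2, 75.5], 3089)]
top stack [(0.66, [253.7, 227.4, 54.2, 75.2], 208)]
2531
both [5.43114e+02 7.60560e+01 1.97880e+01 9.00000e-02] 1067
side [5.41965e+02 8.28500e+01 2.40000e+01 8.80000e-02] 129
top [5.48021e+02 7.72900e+01 2.40000e+01 1.37000e-01] 970
```

View pics/n3.png

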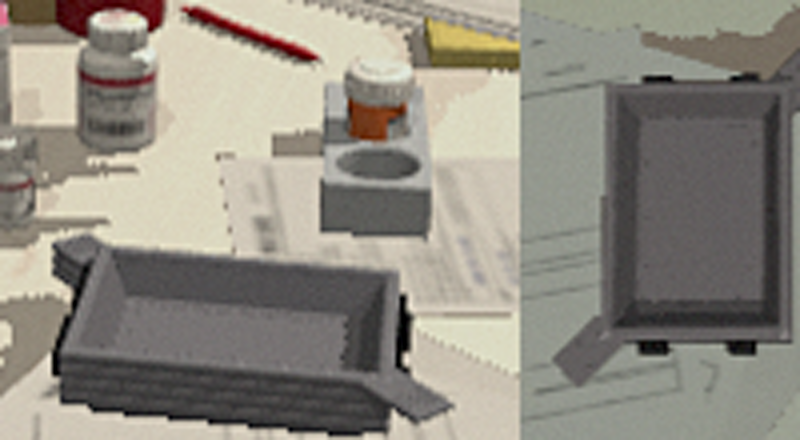

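```bash
cat > m4.py <<'E'
from h import *
from fit import *
K={c:get_calibration(c) for c in('side','top')}; no=np.zeros((420,560),bool)
V={c:(K[c],TRAY,np.load(f'pics/{c}3_top_tray.npy'),no) for c in K}
for n,v in dict(side=[V['side']],top=[V['top']],both=list(V.values())).items():
    fr=[0,1,2,3] if n=='both' else [0,1,3]
    p,e=fit(v,[540.2,81.5,24,.087],fr,[5,5,5,.05] if n=='both' else [5,5,.05]); print(n,np.round(p,3),round(e))
if abs(p[0]-540.5)>3.5 or abs(p[1]-82)>3.5: raise SystemExit('inconsistent')
p[2]=24; g=place(np.array([[-94,71,21.]]),*p)[0]; far=place(np.array([[83,-60,16.]]),*p)[0]
yaw=135+np.degrees(p[3]); A=[180,0,yaw]; print(g,far,yaw)
np.savez('tray.npz',p=p,g=g,far=far,yaw=yaw)
def s(l): o=get_obs(); print(l,round(o['t'],2),np.round(o['tcp_pos'],1),np.round(o['ee_rot'],1),'w',round(o['grip_width'],1),'f',np.round(o['grip_force'],1),np.round(o['wrist_force'],1))
grip(50)
goto([g[0],g[1],150],A); s('above')
move_l([g[0],g[1],g[2]-22],speed=100); s('down')
grip(15,80); wait(.2); s('grip')
im=get_image('side'); cv2.imwrite('pics/side4.png',im[:,:,::-1]); t=get_image('top'); cv2.imwrite('pics/top4.png',t[:,:,::-1])
cv2.imwrite('pics/n4.png',cv2.resize(np.hstack([im[190:290,250:370],t[190:290,190:290]])[:,:,::-1],None,fx=3.5,fy=3.5,interpolation=cv2.INTER_CUBIC))
E
python3 m4.py
```

```text
side [5.41965e+02 8.28500e+01 2.40000e+01 8.80000e-02] 129
top [5.41429e+02 8.44270e+01 2.40000e+01 8.90000e-02] 193
both [5.41936e+02 8.37550e+01 2.42720e+01 8.90000e-02] 334
[441.98118619 146.09367414  45.        ] [629.95359493  31.39243809  40.        ] 140.11397746277763
above 15.69 [442.4 145.8 150.2] [180.    0.  140.1] w 50.0 f 0.0 [ 0.7 -0.  -0.3]
down 17.11 [442.8 146.2  23.7] [1.799e+02 1.000e-01 1.401e+02] w 50.0 f 0.0 [-0.5  0.6  0.2]
grip 17.67 [442.6 146.2  23.9] [180.    0.  140.1] w 23.8 f 78.1 [-1.4  0.1  5.1]
```

View pics/n4.png

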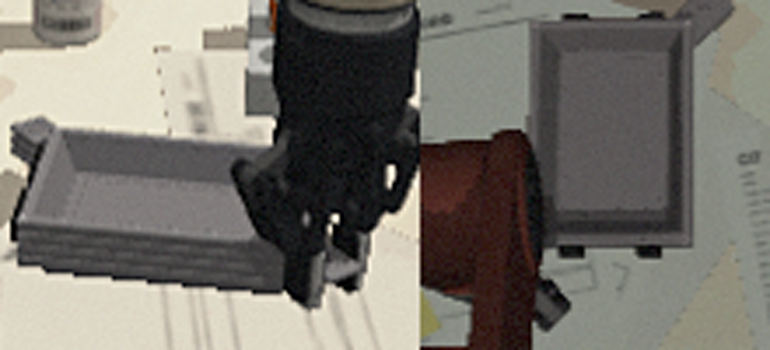

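The side view shows the fingers closed on the tray's tab (about px (343,263)), with the stack undisturbed. The next move is the peel.

```bash
cat > m5.py <<'E'
from h import *
from scipy.spatial.transform import Rotation as Ro
d=np.load('tray.npz'); c=d['far']; o=get_obs(); p0=np.array([442.0,146.1,23.0])
R0=Ro.from_euler('xyz',[180,0,float(d['yaw'])],degrees=True)
u=(d['g']-c)*[1,1,0]; u/=np.linalg.norm(u); k=np.cross(u,[0,0,1])
def s(l): o=get_obs(); print(l,round(o['t'],2),np.round(o['tcp_pos'],1),np.round(o['ee_rot'],1),'w',round(o['grip_width'],1),'f',np.round(o['grip_force'],1),np.round(o['wrist_force'],1),np.round(o['moment'],2))
def snap(n):
    im=get_image('side'); cv2.imwrite(f'pics/{n}.png',cv2.resize(im[150:290,230:390,::-1],None,fx=4,fy=4,interpolation=cv2.INTER_CUBIC))
for th in np.arange(.03,.181,.03):
    R=Ro.from_rotvec(k*th); p=c+R.apply(p0-c); move_l(p,(R*R0).as_euler('xyz',degrees=True),speed=25); s(f'{th:.2f}')
wait(.4); s('held'); snap('tilt')
E
python3 m5.py
```

```text
0.03 18.18 [441.5 146.1  29.3] [-179.7   -1.7  140.1] w 24.2 f 78.5 [ 0.9  0.7 -3.9] [-0.05 -0.22  0.04]
0.06 18.6 [440.7 146.6  36.2] [-179.4   -3.5  140.1] w 24.4 f 78.8 [-1.6  0.6  0.4] [ 0.04  0.34 -0.03]
0.09 19.02 [441.  146.4  42.8] [-179.2   -5.2  140.1] w 23.8 f 78.8 [-4.5  1.   0.1] [ 0.06  0.46 -0.11]
0.12 19.43 [441.7 146.3  49.5] [-179.    -6.8  140. ] w 24.0 f 78.8 [-3.4  0.8  0.5] [ 0.08  0.4  -0.13]
0.15 19.85 [442.1 146.   56.2] [-178.7   -8.5  140. ] w 23.7 f 78.8 [-4.1  0.8  1. ] [-0.04  0.47 -0.14]
0.18 20.27 [443.  145.7  62.9] [-178.5  -10.2  140. ] w 24.2 f 78.8 [-1.9  0.3  0.1] [-0.08  0.25 -0.12]
held 20.67 [442.5 145.8  62.7] [-178.5  -10.2  140. ] w 24.0 f 78.8 [-2.  -0.8  0.9] [-0.14  0.22 -0.16]
```

View pics/tilt.png

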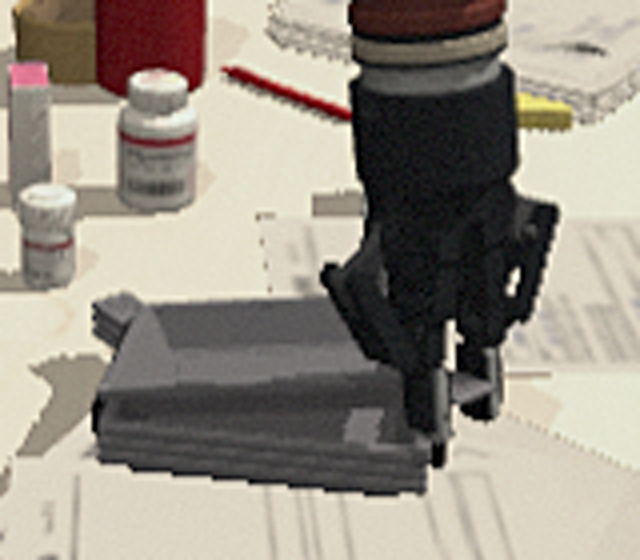

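The picture shows the tab corner up at about crop px (480,385) while the far corner at about (130,310) still sits in the stack. The next step is to take it off and level it.

Run:
```python
src=open('m5.py').read().split('for th')[0]
exec(src)
R=Ro.from_rotvec(k*.18); p=c+R.apply(p0-c)
for dz in(6,12,20,40,80): move_l(p+[0,0,dz],speed=40 if dz<=40 else 80); s(dz)
q=np.array([p0[0],p0[1],p0[2]+150]); move_l(q,[180,0,float(d['yaw'])],speed=50); wait(.7); s('level'); snap('end')
for n in('top_tray','stack','vial'):
    r=spot_in(n,'side'); print(n,[(round(float(a['score']),2),np.round(a['extent']).tolist()) for a in r[:2]])
```

```text
6 21.02 [442.7 146.   69.1] [-178.5  -10.2  140. ] w 24.1 f 78.8 [-2.1  0.7 -0.6] [ 0.02  0.25 -0.07]
12 21.32 [443.6 145.9  75.4] [-178.6  -10.1  140. ] w 24.0 f 78.8 [-0.7  0.7 -0.5] [-0.01 -0.02  0.01]
20 21.67 [442.9 145.9  83.2] [-178.5  -10.2  140. ] w 23.8 f 78.8 [-0.7  0.2 -0.9] [-0.06 -0.09  0.02]
40 22.32 [442.5 145.8 102.9] [-178.5  -10.2  140. ] w 24.0 f 78.8 [-1.1 -0.7 -1. ] [-0.01 -0.05  0.  ]
80 22.97 [442.4 145.8 142.9] [-178.5  -10.2  140. ] w 24.2 f 78.8 [ 0.3 -0.3 -0.6] [-0.01  0.01 -0.03]
level 24.43 [442.  146.1 173. ] [180.    0.  140.1] w 24.0 f 78.8 [ 0.9 -1.7 -0.8] [ 0.03  0.07 -0.  ]
top_tray [(0.85, [310.0, 181.0, 105.0, 32.0])]
stack [(0.78, [299.0, 246.0, 90.0, 50.0]), (0.6, [241.0, 209.0, 16.0, 25.0])]
vial []
```

View pics/end.png

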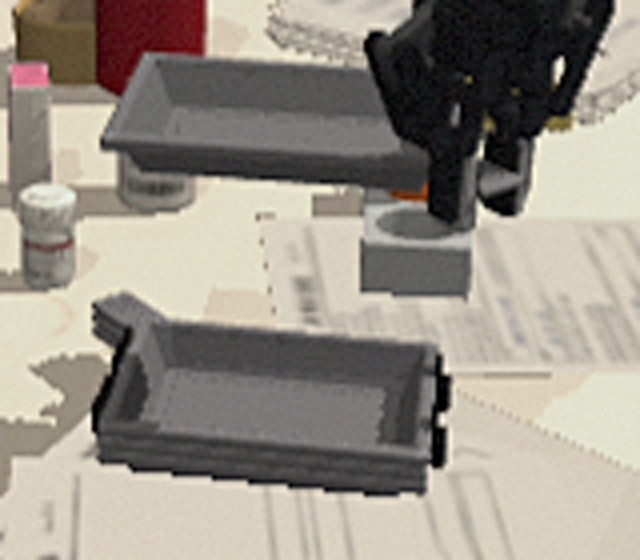

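The tray is held level about 150 mm up. The stack is where it was (its far-left corner at about crop px (110,310)), and the vial is visible in the middle nest behind the tray.

```bash
python3 -c "
from station import *
print(sign_off())"
```

```text
the job is handed in; nothing more can be done
None
```

I handed the job in at about 24.5 s of robot time, with the vial standing released in the 41 mm nest and the top tray peeled off tab corner first and held level, about 125 mm above its nested place; `sign_off()` did not return a verdict.

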